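# Photograph a worn gear with a two-stage shutter button

## Task

The camera over the worn gear is fired from the bench: on the control box with the plain round button, press the button halfway to its first click and hold it there for a second or so to focus, then press it all the way down to take the picture and let it go. Do not press the square lamp key.

Things in the scene. Friction and masses are not known exactly. Their poses are not given: they have to be found in the camera images.
- shutter_top (a point): Centre of the top of the shutter button: plain, flat, round, black, 44 mm across, axis upright, in an aluminium ring on a fixed grey box 84 x 84 x 45 mm. Untouched it is 72 mm above the bench, 24 mm above the ring; the point sinks with the button. Two like boxes stand beside it in any order, 130 mm or more between centres: one has a square key, one a dial with a raised bar.
- shutter_half (a joint): First stage of the shutter button, in m: 0 up, 0.010 at the first click (button top 10 mm below its untouched height). Springy: about 1.5 N to start it, 4 N at the click, where it meets a firm step and goes no deeper until the push passes about 9 N. Returns by itself.
- shutter_full (a joint): Second stage of the same button, in m, beyond the first click: 0 until the push passes about 9 N, 0.008 when fully down (about 14 N, then a hard stop; button top 18 mm below its untouched height and still 6 mm proud of the ring). Returns by itself.
- lamp_key (a joint): The square black lamp key (42 x 42 mm, top 66 mm above the bench) on its own like grey box, to be left alone. In m: 0 up, 0.008 fully pressed (about 5 N).
Mind the look-alikes: they are no part of the job. What is shaped like the part that bears shutter_top but blue or pink is not meant. Leave any red look-alike of the part that bears lamp_key alone.

How it is judged:
By the outcome, as a careful person would: the job done as asked, in the order asked, and still so for the second after the job is handed in, with the robot touching nothing.
It also fails if it takes over 32 s, if anything falls off the work surface, if the arm or the gripper's body presses on something with over 40 N, if the wrist force passes 120 N, or if a joint passes its speed limit or range.

## Robot

A 7-joint arm with a two-finger parallel gripper is mounted at the origin on the work surface. World frame = base frame: x ahead of the robot, y to its left, z up, the work surface at z = 0. Lengths are in m, angles in degrees, forces in N, time in s.
With the tool pointing down it reaches from about 0.425 to 0.825 m from the base axis. Payload 3.6 kg.
Tool frame: the origin (TCP) lies between the finger pads; the fingertips stand 25 mm ahead of it and the grasp point (between the pads) lies 6 mm ahead of it; z points along the fingers, y is the line along which they close (so a half turn about z gives the same grasp; the last joint's range is limited). The gripper opens to 93 mm and grips with 3 to 60 N. Pads are 15 mm wide; open, the fingers measure 128 mm over their backs; the gripper's body (75 mm by 188 mm) begins 65 mm behind the grasp point.
Start: joints at [71.648, 35.231, -0.722, 81.555, 0.464, 63.22, -2.315], TCP at [0.188, -0.622, 0.244] pointing down, gripper open.
Joint ranges: [-178.69, 178.69], [-17.37, 117.87], [-77.05, 75.6], [15.02, 138.74], [-78.02, 258.01], [0.78, 113.62], [-162.83, 162.83]. Speed limits (degrees/s): [159.86, 159.86, 180, 180, 180, 180, 180].

## Interface

Orientations are given as a 3x3 rotation matrix whose columns are the frame's x, y, z axes.
In Python, from cell import ctrl gives the robot as it stands.
- The arm moves only by the shell command python3 -m inch 'ROWS' [OPENING]. ROWS is JSON, a list of rows, each a list of 6 numbers: the shift along the tool's x, y, z normalised to -1 to 1, where 1 is 0.2 m, then the turn, a rotation vector about the tool's x, y, z normalised to -1 to 1, where 1 is 90 degrees. A call has exactly 10 rows; each row is the pose to reach, as a shift and turn from the pose commanded when the call began, along the tool's axes at that moment; what a row does not reach only later rows make up. A row lasts 1/8 s, in which the tool goes at most 62.5 mm and 10.7 degrees, less where a joint would pass 70% of its speed; a pose out of reach is approached as far as the arm can. A call with a number of a shift or a turn outside -1 to 1 is refused whole. A call with a gripper value outside its range is refused whole. OPENING is the closure, from 0 (fully open) to 1 (shut), set as the call begins (- or left out, the last holds). The fingers move at their own pace and stop on an object; the grip force is fixed at half the most. Time passes only in rows, so rows that repeat a pose let the fingers close, or fill a call up. It gives the time, the measured TCP pose, the force, the opening and the grip force at its end, in the units of the state.
- ctrl.read_state(): the state, without advancing time (a new reading comes with each control period).
- ctrl.read_camera(name): name is "scene" or "top"; returns a dict with "color" (480x640x3 uint8, blue, green, red), "intrinsics" (3x3 intrinsics, pixels), "pose" (4x4, takes a point from camera to world coordinates). Camera axes: x right, y down, z forward; pixel columns grow to the right and rows downward; lengths in m; the calibration is good to about 2 mm. A picture is of the moment at which its call begins. There is no depth.
- ctrl.close_job(): hands the job in; it is judged then, once.
The state is a dict: "t": time; "joint_pos": joint angles; "qd": joint speeds; "effort": joint torques, N m; "ee_pos": TCP position; "tool_rot": TCP orientation; "contact_force": force on the tool from outside, world axes, zero at the start; "torque": the same for the moment, N m; "gripper_width": finger opening in m; "gripper_force": force on a finger pad.
Only numpy, scipy, OpenCV 4.12 (cv2) and the standard library are available. Lean on these libraries where they do the work, as an engineer would, in place of code of your own. Each camera call takes 0.05 s, during which the arm holds its last target. There are 200 camera calls.

## Working session

There is one attempt and no reset: what is moved stays moved. The work goes in short steps, Python scripts to look and compute and a shell command to move; the robot and the scene stay as the last step left them, time stands still between calls to the robot, and variables do not carry over. Pictures are saved under pics/ and viewed, at most 10 in all, crops included, and the job is handed in when it is done.

```bash
mkdir -p pics; python3 - <<'E'
from cell import ctrl
import cv2,numpy as np
for n in("scene","top"):
    c=ctrl.read_camera(n);cv2.imwrite(f"pics/{n}0.png",c["color"]);print(n,c["intrinsics"],np.round(c["pose"],3))
s=ctrl.read_state();print(s["t"],s["ee_pos"],np.round(s["tool_rot"],3),s["contact_force"])
E
```

```text
scene [[434.85080971   0.         315.14553401]
 [  0.         434.85080971 237.59936801]
 [  0.           0.           1.        ]] [[-0.195  0.857 -0.476  0.865]
 [ 0.981  0.171 -0.094  0.02 ]
 [ 0.001 -0.485 -0.874  0.696]
 [ 0.     0.     0.     1.   ]]
top [[473.00621485   0.         320.44197924]
 [  0.         473.00621485 246.40240471]
 [  0.           0.           1.        ]] [[-0.2   -0.955  0.221  0.335]
 [-0.98   0.196 -0.038 -0.04 ]
 [-0.007 -0.224 -0.975  0.981]
 [ 0.     0.     0.     1.   ]]
0.1 [ 0.18804968 -0.62151274  0.24259636] [[ 0.957  0.29  -0.001]
 [ 0.29  -0.957  0.002]
 [-0.    -0.002 -1.   ]] [0.6019734  0.00460535 0.7972422 ]
```

View pics/scene0.png

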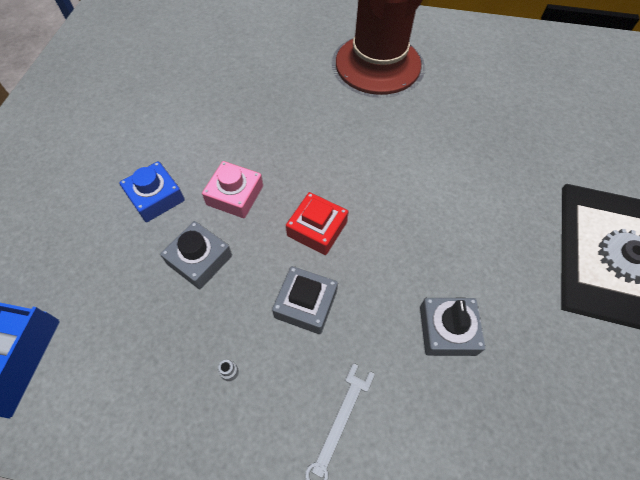

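View pics/top0.png

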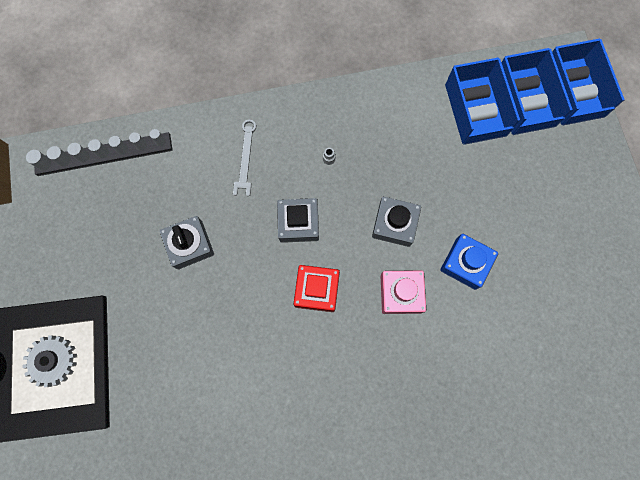

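The plain black round button on grey is at scene (191,245) / top (399,216). Others that could be mistaken for it:
- blue button: scene (147,179), top (474,258)
- pink button: scene (232,178), top (405,290)
- dial: scene (457,320), top (183,238)
- lamp key: scene (304,290), top (297,215)
- red key: scene (318,213), top (316,287)

I choose the grey-box black round one and check it in a crop.

```bash
cat > h.py <<'E'
import cv2,numpy as np
def blob(img,seed,r=22,thr=45):
    m=(img.max(2)<thr).astype(np.uint8)
    k=np.zeros_like(m);cv2.circle(k,seed,r,1,-1);m&=k
    n,l,s,c=cv2.connectedComponentsWithStats(m);i=1+np.argmax(s[1:,4]);return c[i],s[i]
def toz(c,uv,z):
    d=c["pose"][:3,:3]@np.linalg.solve(c["intrinsics"],[*uv,1]);o=c["pose"][:3,3];return o+d*(z-o[2])/d[2]
E
python3 - <<'E'
from cell import ctrl
from h import *
t=[]
for n,s in(("scene",(191,243)),("top",(399,216))):
    c=ctrl.read_camera(n);im=c["color"];uv,st=blob(im,s)
    print(n,uv,st,toz(c,uv,.065),toz(c,uv,.072))
    x,y=s;t.append(cv2.resize(im[y-40:y+40,x-40:x+40],(400,400),interpolation=cv2.INTER_CUBIC))
cv2.imwrite("pics/crop.png",np.hstack(t))
E
```

```text
scene [194.90960452 252.15254237] [179 238  27  22 177] [ 0.58656088 -0.2341661   0.065     ] [ 0.5896559  -0.23134449  0.072     ]
top [398.77669903 215.6828479 ] [388 205  22  23 309] [ 0.57306033 -0.24346209  0.065     ] [ 0.57123937 -0.24190987  0.072     ]
```

View pics/crop.png

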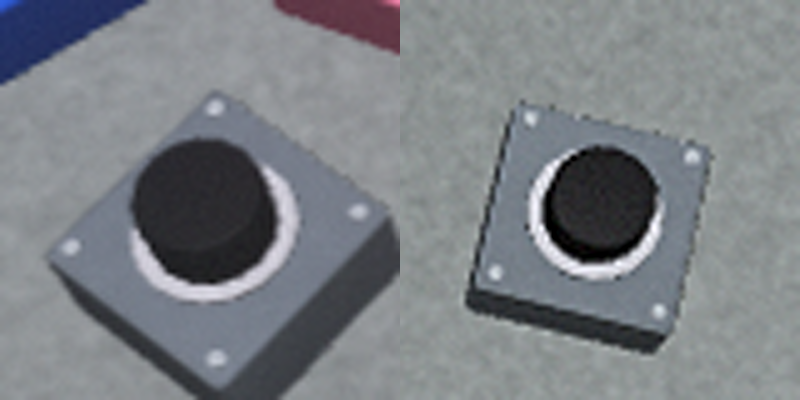

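The crop confirms a plain round black button on a grey box. Its top-face centre is at scene ≈(191.3,241.0) and top ≈(399.8,214.9).

```bash
python3 - <<'E'
from cell import ctrl
from h import *
P=[]
for n,uv in(("scene",(191.3,241.)),("top",(399.8,214.9))):
    c=ctrl.read_camera(n);p=toz(c,uv,.072);print(n,p);P.append(p)
t=np.mean(P,0);s=ctrl.read_state();R=s["tool_rot"];e=s["ee_pos"]
print(t,np.hypot(*t[:2]),e,R.T@(t+[0,0,.025+.05]-e)/.2)
E
```

```text
scene [ 0.57127898 -0.24379545  0.072     ]
top [ 0.57241215 -0.24429639  0.072     ]
[ 0.57184556 -0.24404592  0.072     ] 0.6217441272706831 [ 0.18817716 -0.62191178  0.24325445] [ 2.3833509  -1.25228369  0.48233624]
```

```bash
python3 -m inch '[[0.1,-0.05,0,0,0,0],[0.2,-0.1,0,0,0,0],[0.3,-0.16,0,0,0,0],[0.4,-0.21,0,0,0,0],[0.5,-0.26,0,0,0,0],[0.6,-0.32,0,0,0,0],[0.7,-0.37,0,0,0,0],[0.8,-0.42,0,0,0,0],[0.9,-0.47,0,0,0,0],[1,-0.52,0,0,0,0]]' 1; python3 -m inch '[[0.1,-0.05,0,0,0,0],[0.2,-0.1,0,0,0,0],[0.3,-0.16,0,0,0,0],[0.4,-0.21,0,0,0,0],[0.5,-0.26,0,0,0,0],[0.6,-0.32,0,0,0,0],[0.7,-0.37,0,0,0,0],[0.8,-0.42,0,0,0,0],[0.9,-0.47,0,0,0,0],[1,-0.52,0,0,0,0]]'; python3 -m inch '[[0.08,-0.04,0.05,0,0,0],[0.16,-0.08,0.1,0,0,0],[0.24,-0.13,0.2,0,0,0],[0.32,-0.17,0.3,0,0,0],[0.383,-0.21,0.4,0,0,0],[0.383,-0.21,0.48,0,0,0],[0.383,-0.21,0.48,0,0,0],[0.383,-0.21,0.48,0,0,0],[0.383,-0.21,0.48,0,0,0],[0.383,-0.21,0.48,0,0,0]]'
python3 - <<'E'
from cell import ctrl
from h import *
c=ctrl.read_camera("scene");im=c["color"]
d=ctrl.read_camera("top")["color"]
cv2.imwrite("pics/c2.png",np.hstack([cv2.resize(q[y-50:y+50,x-50:x+50],(400,400),interpolation=2) for q,x,y in((im,191,220),(d,399,216))]))
s=ctrl.read_state();R=s["tool_rot"];e=s["ee_pos"];t=np.array([.5718,-.244,.072+.025+.05])
print(s["t"],e,np.round(R,3),R.T@(t-e)/.2,s["contact_force"],s["gripper_width"])
E
```

```text
t: 1.55
ee_pos: [0.3506, -0.4635, 0.2438]
tool_rot: [[0.957, 0.29, 0.0], [0.29, -0.957, -0.0], [0.0, 0.0, -1.0]]
contact_force: [-0.1, -0.1, 0.5]
gripper_width: 0.0015
gripper_force: 0.0
t: 2.8
ee_pos: [0.5117, -0.3059, 0.2437]
tool_rot: [[0.957, 0.29, 0.0], [0.29, -0.957, -0.0], [0.0, 0.0, -1.0]]
contact_force: [-0.1, 0.4, -0.2]
gripper_width: 0.0005
gripper_force: 0.0
t: 4.05
ee_pos: [0.5722, -0.2453, 0.1484]
tool_rot: [[0.957, 0.289, 0.001], [0.289, -0.957, -0.001], [0.001, 0.001, -1.0]]
contact_force: [-0.5, 1.2, -0.3]
gripper_width: 0.0004
gripper_force: 0.0
4.15 [ 0.57209568 -0.24500633  0.14818562] [[ 0.957  0.289  0.001]
 [ 0.289 -0.957 -0.   ]
 [ 0.001  0.    -1.   ]] [ 3.65121969e-05 -5.24699402e-03  5.92561822e-03] [-0.394141   -0.38431202  0.47970995] 0.0006428121696429878
```

View pics/c2.png

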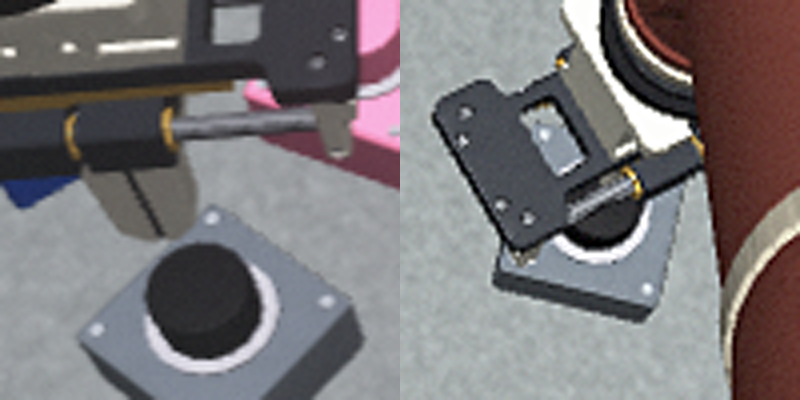

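The closed fingers are over the grey-box button, within about 1 mm. I'll go down to just above it.

```bash
python3 -m inch '[[0,0,0.05,0,0,0],[0,0,0.1,0,0,0],[0,0,0.14,0,0,0],[0,0,0.18,0,0,0],[0,0,0.2,0,0,0],[0,0,0.22,0,0,0],[0,0,0.235,0,0,0],[0,0,0.235,0,0,0],[0,0,0.235,0,0,0],[0,0,0.235,0,0,0]]'
```

```text
t: 5.4
ee_pos: [0.5721, -0.2448, 0.1009]
tool_rot: [[0.957, 0.29, 0.0], [0.29, -0.957, -0.0], [0.0, 0.0, -1.0]]
contact_force: [-0.1, -0.0, 0.7]
gripper_width: 0.0006
gripper_force: 0.0
```

```bash
python3 -m inch '[[0,0,0.01,0,0,0],[0,0,0.018,0,0,0],[0,0,0.026,0,0,0],[0,0,0.034,0,0,0],[0,0,0.042,0,0,0],[0,0,0.05,0,0,0],[0,0,0.056,0,0,0],[0,0,0.06,0,0,0],[0,0,0.06,0,0,0],[0,0,0.06,0,0,0]]'
```

```text
t: 6.65
ee_pos: [0.5721, -0.2448, 0.0888]
tool_rot: [[0.957, 0.29, 0.0], [0.29, -0.957, 0.0], [0.0, 0.0, -1.0]]
contact_force: [-0.5, 0.1, 3.3]
gripper_width: 0.0004
gripper_force: 1.7
```

```bash
python3 -m inch '[[0,0,0.002,0,0,0],[0,0,0.004,0,0,0],[0,0,0.006,0,0,0],[0,0,0.008,0,0,0],[0,0,0.009,0,0,0],[0,0,0.009,0,0,0],[0,0,0.009,0,0,0],[0,0,0.009,0,0,0],[0,0,0.009,0,0,0],[0,0,0.009,0,0,0]]'
```

```text
t: 7.9
ee_pos: [0.5721, -0.2448, 0.0874]
tool_rot: [[0.957, 0.29, 0.0], [0.29, -0.957, -0.0], [0.0, 0.0, -1.0]]
contact_force: [-0.8, 0.2, 6.8]
gripper_width: 0.0007
gripper_force: 3.0
```

6.8 N puts it on the first click, inside the 4–9 N plateau. Hold to focus.

```bash
python3 -m inch '[[0,0,0,0,0,0],[0,0,0,0,0,0],[0,0,0,0,0,0],[0,0,0,0,0,0],[0,0,0,0,0,0],[0,0,0,0,0,0],[0,0,0,0,0,0],[0,0,0,0,0,0],[0,0,0,0,0,0],[0,0,0,0,0,0]]'
```

```text
t: 9.15
ee_pos: [0.5721, -0.2448, 0.0874]
tool_rot: [[0.957, 0.29, 0.0], [0.29, -0.957, -0.0], [0.0, 0.0, -1.0]]
contact_force: [-1.6, 0.6, 5.2]
gripper_width: 0.0004
gripper_force: 3.0
```

```bash
python3 -m inch '[[0,0,0.008,0,0,0],[0,0,0.016,0,0,0],[0,0,0.024,0,0,0],[0,0,0.032,0,0,0],[0,0,0.038,0,0,0],[0,0,0.042,0,0,0],[0,0,0.044,0,0,0],[0,0,0.044,0,0,0],[0,0,0.044,0,0,0],[0,0,0.044,0,0,0]]'
```

```text
t: 10.4
ee_pos: [0.5723, -0.2449, 0.08]
tool_rot: [[0.957, 0.29, 0.001], [0.29, -0.957, -0.0], [0.001, 0.001, -1.0]]
contact_force: [-3.4, 0.7, 13.2]
gripper_width: 0.0006
gripper_force: 6.4
```

13.2 N and 7.4 mm past the click is slightly short of the hard stop, so push a little more.

```bash
python3 -m inch '[[0,0,0.003,0,0,0],[0,0,0.006,0,0,0],[0,0,0.009,0,0,0],[0,0,0.012,0,0,0],[0,0,0.012,0,0,0],[0,0,0.012,0,0,0],[0,0,0.012,0,0,0],[0,0,0.012,0,0,0],[0,0,0.012,0,0,0],[0,0,0.012,0,0,0]]'
```

```text
t: 11.65
ee_pos: [0.5725, -0.245, 0.0791]
tool_rot: [[0.957, 0.289, 0.002], [0.289, -0.957, -0.001], [0.001, 0.001, -1.0]]
contact_force: [-4.4, 1.8, 19.4]
gripper_width: 0.0006
gripper_force: 9.9
```

19.4 N with little further motion means it is on the hard stop. Release straight up.

```bash
python3 -m inch '[[0,0,-0.03,0,0,0],[0,0,-0.06,0,0,0],[0,0,-0.1,0,0,0],[0,0,-0.15,0,0,0],[0,0,-0.22,0,0,0],[0,0,-0.3,0,0,0],[0,0,-0.38,0,0,0],[0,0,-0.45,0,0,0],[0,0,-0.5,0,0,0],[0,0,-0.5,0,0,0]]'; python3 -m inch '[[0,0,0,0,0,0],[0,0,0,0,0,0],[0,0,0,0,0,0],[0,0,0,0,0,0],[0,0,0,0,0,0],[0,0,0,0,0,0],[0,0,0,0,0,0],[0,0,0,0,0,0],[0,0,0,0,0,0],[0,0,0,0,0,0]]'
python3 - <<'E'
from cell import ctrl
from h import *
im=ctrl.read_camera("scene")["color"]
cv2.imwrite("pics/c3.png",cv2.resize(im[150:330,100:340],(720,540),interpolation=2))
E
```

```text
t: 12.9
ee_pos: [0.5725, -0.245, 0.1766]
tool_rot: [[0.957, 0.29, 0.002], [0.29, -0.957, -0.001], [0.001, 0.001, -1.0]]
contact_force: [0.1, 0.6, -0.1]
gripper_width: 0.0004
gripper_force: 0.0
t: 14.15
ee_pos: [0.572, -0.2448, 0.1756]
tool_rot: [[0.957, 0.29, 0.0], [0.29, -0.957, 0.0], [0.0, -0.0, -1.0]]
contact_force: [0.6, 1.0, -0.2]
gripper_width: 0.0003
gripper_force: 0.0
```

View pics/c3.png

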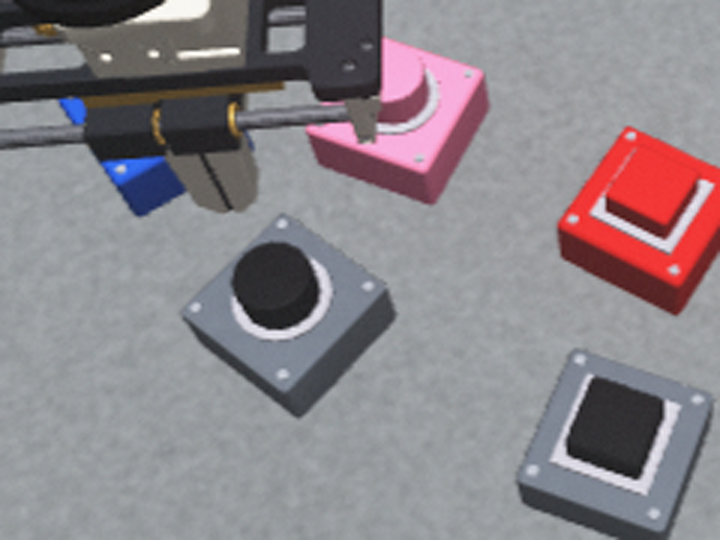

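The button is back up (crop (275,285)), the gripper is clear of it and the lamp key is untouched.

```bash
python3 -c "from cell import ctrl; print(ctrl.close_job())"
```

```text
the job is handed in; nothing more can be done
None
```

I held the shutter button at its first click for over a second, pressed it down to its hard stop (19 N), and let it go; the lamp key was not touched, and I handed the job in at about 14 s (no verdict was returned).

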